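Shorten the telescoping length stop by one hole and load the batten

TASK

The telescoping stop of the bench jig is out one hole too far, so the long batten does not fit. Squeeze the sprung button on its black collar, slide the tube in to its next hole (only one hole along) and let the button pop out again; then lay the long batten flat on the two bearers, between the end block and the stop. Leave the shorter board, the tin and the jar where they are.

Things in the scene. Friction and masses are not known exactly. Their poses are not given: they have to be found in the camera images.
- bed (a point): Middle of the batten's place in the jig (plywood base 80 x 410 x 14 mm, fixed), 60 mm above the bench. x across the jig (away from the robot), y along it (to the left), z up. The two bearers lie 40 mm to -y and 72 mm to +y, 18 mm wide, tops 10 mm below this point, with a lip on each side (50 mm between lips) ending 2 mm above this point. Stop and end block are each 106 mm away once the stop is in.
- end_block_face (a point): Middle of the face of the wooden end block at the jig's left end (+y), 106 mm from bed; the block is 60 mm wide and its top is 25 mm above this point. The gap from here to the stop plate is 177 mm at the start and 212 mm with the stop one hole further in.
- collar (a point): Point on the tube axis inside the black collar (41 x 46 along y x 36 mm high) of the sliding outer tube, 60 mm above the bench, 173 mm to -y of bed at the start; axes as the jig's. Slides toward -y (right) when collapsed. The 32 mm tube runs from it toward +y to the square stop plate (50 mm), whose face is 102 mm from here. Collar's faces: back 23 mm to +x (plain), front 18 mm to -x (button).
- tube_post (a point): Centre of the top of the fixed steel post (50 x 22 mm, 88 mm above the bench) at the jig's right end, which holds the inner tube (24 mm, dark holes 35 mm apart in front and back). The collar slides toward it and ends about 10 mm short of it at the last hole.
- button_face (a point): Middle of the front face of the steel spring button (24 mm along y, 22 mm high) on the collar's front, facing the robot; stands 9 mm out and moves with the collar. To press it, pinch from above: one finger on the button, one on the collar's back face (50 mm over both, 43 mm when pressed).
- button (a joint): How far the button is pressed in toward +x, m: 0 out (pin in a hole), 0.007 fully in. Takes about 4 N to start, 9 N at the bottom; the pin is clear of the hole from about 0.006. Between holes it stays in at about 0.0055; within about 2 mm of a hole it springs out and locks.
- stop_arm (a joint): How far the outer tube is slid in, m: 0 at the first hole (start), 0.035 at the next hole, 0.070 at the last (end of travel 0.072). About 2.5 N of friction; it stays where it is left and cannot slide while the pin is in a hole (play about 2 mm).
- batten_mid (a point): Centre of the long batten: plain wood, 200 mm long (its y), 35 mm wide (its x), 20 mm high (its z); it lies flat on the bench, centre 10 mm up.
- board_mid (a point): Centre of the shorter, wider board: pale wood, 160 mm long (its y), 50 mm wide (x), 18 mm high. Not to be used; it and the batten may swap places.
- wax: Round tin, 78 mm diameter, 34 mm high, origin under its centre. Bystander.
- jar: Clear jar with screw lid, 69 mm diameter, 84 mm high, origin under its centre. Bystander, to the left.

How it is judged:
By the outcome, as a careful person would: the job done as asked, in the order asked, and still so for the second after the job is handed in, with the robot touching nothing.
It also fails if it takes over 51 s, if anything falls off the work surface, if the arm or the gripper's body presses on something with over 40 N, if the wrist force passes 120 N, or if a joint passes its speed limit or range.

ROBOT

A 7-joint arm with a two-finger parallel gripper is mounted at the origin on a cart in front of the work surface, level with it; the furniture and walls round the work are solid. World frame = base frame: x ahead of the robot, y to its left, z up, the work surface at z = 0. Lengths are in m, angles in rad, forces in N, time in s.
With the tool pointing down it reaches from about 0.35 to 0.9 m from the base axis. Payload 19.9 kg.
Tool frame: the origin (TCP) lies at the very end of the fingers, on their centre line; the grasp point (between the pads) lies 19 mm behind it; z points along the fingers, x is the direction in which the jaws open and shut, and the axes are right-handed (so a half turn about z gives the same grasp; the last joint's range is limited). The gripper opens to 85 mm and grips with 20 to 120 N. Pads are 22 mm wide; open, the fingers measure 114 mm over their backs; the gripper's body (76 mm by 85 mm) begins 54 mm behind the grasp point. The pads swing forward as they close: fully open they stand 13 mm farther back than shut.
Start: joints at [-1.329, 0.417, -0.01, 1.614, 0.005, 1.111, -0.053], TCP at [0.175, 0.6, 0.198] pointing down, gripper open.
Joint ranges: [-2.81, 2.81], [-0.39, 2.02], [-1.27, 1.25], [0.06, 2.57], [-1.19, 4.33], [0.19, 2], [-2.82, 2.82]. Speed limits (rad/s): [1.89, 1.89, 2.39, 2.39, 3.01, 3.01, 3.01].

INTERFACE

Orientations are given as a unit quaternion [w, x, y, z].
In Python, from bench import robot gives the robot as it stands. The module is installed in compiled form; this text tells all that it offers.
- The arm moves only by the shell command python3 -m jog 'ROWS'. ROWS is a JSON object of lists of equal length, an entry for each row: "gripper": the gripper's target within -1 to 1 (fully open at 1, half-way at 0, shut at -1); "translation": the shift along the tool's x, y, z in mm, a list of three; "twist": the turn about the tool's z in rad. In form: {"gripper": [gripper, ...], "translation": [[dx, dy, dz], ...], "twist": [twist, ...]}. A call has 1 to 8 rows; each row is the pose to reach, as a shift and turn from the pose measured when the call began, along the tool's axes at that moment; what a row does not reach only later rows make up. A row lasts 1/8 s, in which the tool goes at most 62.5 mm and 10.7 degrees, less where a joint would pass 70% of its speed; a pose out of reach is approached as far as the arm can. A call with a gripper value outside its range is refused whole. The fingers move at their own pace and stop on an object; the grip force is fixed at half the most. Time passes only in rows, so rows that repeat a pose let the fingers close. It gives the time, the measured TCP pose, the force and the opening at its end, in the units of the state.
- robot.observe(): the state, without advancing time (a new reading comes with each control period).
- robot.camera(name): name is "scene" or "top"; returns a dict with "frame" (480x640x3 uint8, red, green, blue), "intrinsics" (3x3 intrinsics, pixels), "D" ([k1, k2, p1, p2, k3] as OpenCV has them; the pictures are not rectified), "rvec" (rotation vector, rad) and "tvec" (3), from world to camera coordinates, as OpenCV has them. Camera axes: x right, y down, z forward; pixel columns grow to the right and rows downward; lengths in m; the calibration is good to about 2 mm. A picture is of the moment at which its call begins. There is no depth.
- robot.sign_off(): hands the job in, once; it reports no verdict.
The state is a dict: "clock": time; "joint_pos": joint angles; "dq": joint speeds; "tau": joint torques, N m; "ee_pos": TCP position; "tcp_rot": TCP orientation; "ft_force": force on the tool from outside, world axes, zero at the start; "torque": the same for the moment, N m; "finger_gap": finger opening in m.
Only numpy, scipy, OpenCV 4.12 (cv2) and the standard library are available. Lean on these libraries where they do the work, as an engineer would, in place of code of your own. Each camera call takes 0.05 s, during which the arm holds its last target.

## Working session

There is one attempt and no reset: what is moved stays moved. The work goes in short steps, Python scripts to look and compute and a shell command to move; the robot and the scene stay as the last step left them, time stands still between calls to the robot, and variables do not carry over. Pictures are saved under pics/ and viewed, and the job is handed in when it is done.

```bash
mkdir -p pics
cat > h.py <<'E'
import numpy as np, cv2
from bench import robot
def snap(name,fn,crop=None,scale=1):
    c=robot.camera(name); np.savez('pics/%s.npz'%fn,**{k:np.array(v) for k,v in c.items()})
    save(c['frame'],fn,crop,scale); return c
def save(f,fn,crop=None,scale=1):
    f=np.array(f)[:,:,::-1]
    if crop: x0,y0,x1,y1=crop; f=f[y0:y1,x0:x1]
    if scale!=1: f=cv2.resize(f,None,fx=scale,fy=scale,interpolation=cv2.INTER_CUBIC)
    cv2.imwrite('pics/%s.png'%fn,f)
def load(fn): return dict(np.load('pics/%s.npz'%fn))
def proj(c,P):
    return cv2.projectPoints(np.array(P,float).reshape(-1,3),c['rvec'],c['tvec'],c['intrinsics'],c['D'])[0].reshape(-1,2)
def back(c,uv,z):
    n=cv2.undistortPoints(np.array(uv,float).reshape(-1,1,2),c['intrinsics'],c['D']).reshape(-1,2)
    R=cv2.Rodrigues(np.array(c['rvec'],float))[0]; t=np.array(c['tvec'],float).reshape(3)
    C=-R.T@t; d=np.c_[n,np.ones(len(n))]@R
    return C+d*((z-C[2])/d[:,2])[:,None]
E
python3 - <<'E'
from h import *
for n in('scene','top'):
    c=snap(n,n+'0'); R=cv2.Rodrigues(c['rvec'])[0]; print(n,-R.T@np.array(c['tvec']).ravel(),R[2])
s=robot.observe(); print({k:np.round(v,3).tolist() for k,v in s.items()})
E
```

```text
scene [-0.30073124 -0.64524647  0.66268468] [ 0.69174173  0.5267662  -0.49397445]
top [ 0.47079122 -0.02132439  1.34775356] [ 0.06123346  0.00571258 -0.99810712]
{'clock': 0.1, 'joint_pos': [-1.329, 0.418, -0.01, 1.614, 0.005, 1.111, -0.053], 'dq': [0.001, -0.0, 0.001, -0.002, 0.001, 0.001, 0.002], 'tau': [0.004, -86.583, 0.682, -43.564, 0.019, 0.005, -0.0], 'ee_pos': [0.175, 0.6, 0.197], 'tcp_rot': [0.0, 0.8, 0.6, -0.0], 'ft_force': [0.091, -0.272, 0.265], 'torque': [0.021, -0.022, -0.06], 'finger_gap': 0.085}
```

View pics/scene0.png

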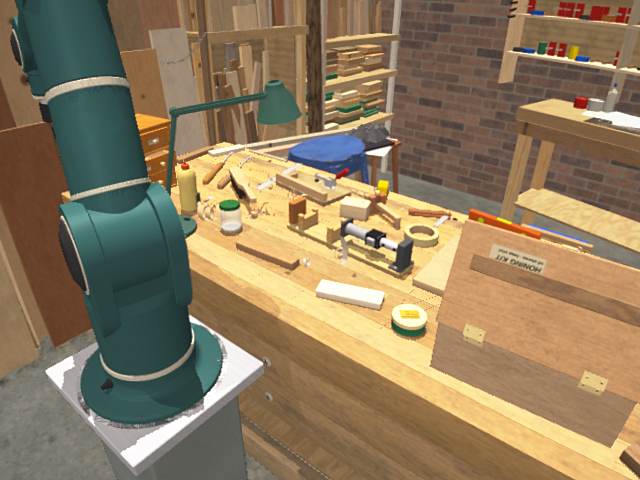

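View pics/top0.png

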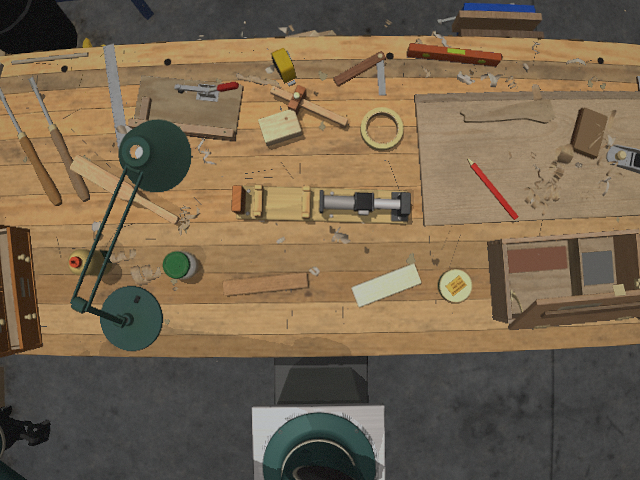

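The scene camera looks from the robot's right. The top camera shows the jig at (235–410, 200), the batten at (267,284), the board at (387,284), the tin at (456,285) and the jar at (180,265). The arm is parked at the lower left. I'll enlarge these areas to measure them.

Run:
```python
from h import *
c=load('top0'); save(c['frame'],'top_a',(220,170,420,230),4); save(c['frame'],'top_b',(160,240,480,320),2.5)
c=load('scene0'); save(c['frame'],'sc_a',(220,180,440,340),3.6)
```

```text
(no output)
```

View pics/top_a.png

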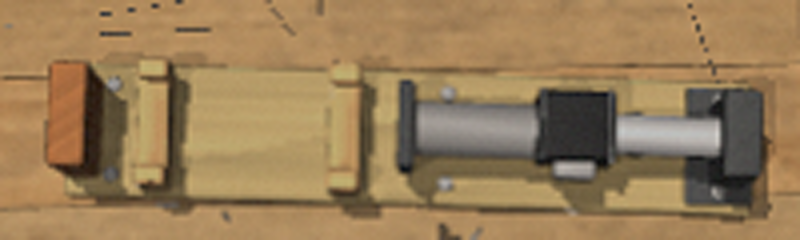

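View pics/top_b.png

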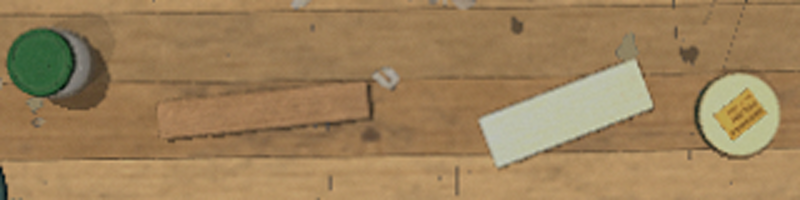

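View pics/sc_a.png

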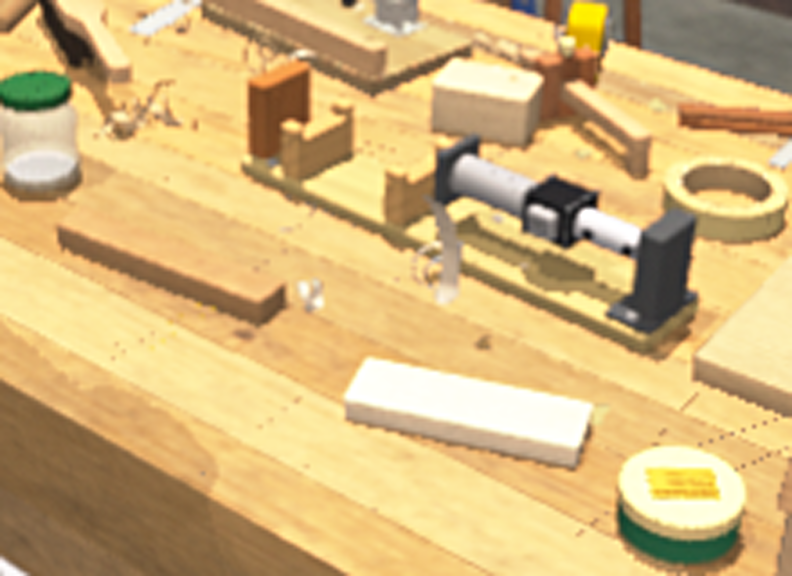

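Run:
```python
from h import *
c=load('top0')
def px(u,v,o,s): return [(u+.5)/s-.5+o[0],(v+.5)/s-.5+o[1]]
A=lambda L,z: back(c,[px(u,v,(220,170),4) for u,v in L],z)
p=lambda n,L,z: print(n,np.round(A(L,z)*1000,1)[:,:2].tolist(),np.round(A(L,z).mean(0)*1000,1)[:2])
p('post',[(722,88),(763,90),(758,177),(722,177)],.088)
p('block',[(50,65),(86,62),(83,163),(47,165)],.085)
p('collar',[(540,93),(612,93),(610,162),(537,162)],.078)
p('lip',[(152,66),(150,178),(346,72),(343,183)],.062)
p('plate',[(400,82),(413,82),(413,168),(400,168)],.085)
p('button',[(555,178),(593,178),(593,162),(555,162)],.071)
B=lambda L,z: back(c,[px(u,v,(160,240),2.5) for u,v in L],z)
def q(n,L,z):
    P=B(L,z)[:,:2]*1000; print(n,np.round(P,1).tolist(),P.mean(0).round(1),[np.round(np.linalg.norm(P[i]-P[i-1]),1) for i in range(len(P))],[np.degrees(np.arctan2(*(P[i]-P[i-1])[::-1])).round(1) for i in range(len(P))])
q('batten',[(158,103),(368,82),(371,118),(161,139)],.02)
q('board',[(479,120),(634,60),(653,104),(497,167)],.018)
q('tin',[(738,74),(738,156),(697,115),(779,115)],.034)
q('jar',[(40,28),(40,96),(7,62),(74,62)],.084)
```

```text
post [[650.7, -194.8], [649.2, -218.1], [599.8, -213.9], [600.1, -193.4]] [ 624.9 -205.1]
block [[670.7, 186.4], [672.0, 165.7], [614.2, 167.6], [613.5, 188.2]] [642.6 177. ]
collar [[650.6, -92.2], [650.1, -133.2], [610.6, -131.1], [611.2, -89.7]] [ 630.6 -111.5]
lip [[672.5, 130.7], [607.4, 132.3], [666.9, 18.5], [602.6, 21.1]] [637.4  75.6]
plate [[657.2, -12.7], [657.1, -20.0], [608.1, -19.3], [608.2, -11.9]] [632.6 -16. ]
button [[602.6, -100.1], [602.3, -121.8], [611.5, -122.0], [611.8, -100.3]] [ 607.1 -111.1]
batten [[454.4, 220.4], [471.6, 20.8], [437.7, 18.4], [420.3, 217.9]] [446.  119.4] [np.float64(34.2), np.float64(200.4), np.float64(34.0), np.float64(200.2)] [np.float64(4.2), np.float64(-85.1), np.float64(-176.1), np.float64(95.0)]
board [[434.1, -83.3], [488.2, -231.6], [446.1, -248.8], [389.5, -99.6]] [ 439.5 -165.8] [np.float64(47.4), np.float64(157.8), np.float64(45.4), np.float64(159.6)] [np.float64(20.0), np.float64(-70.0), np.float64(-157.7), np.float64(110.8)]
tin [[472.9, -327.6], [395.9, -325.8], [435.3, -287.5], [433.5, -366.1]] [ 434.4 -326.8] [np.float64(55.1), np.float64(77.0), np.float64(54.9), np.float64(78.5)] [np.float64(44.3), np.float64(178.7), np.float64(44.2), np.float64(-91.3)]
jar [[524.5, 317.3], [462.6, 317.6], [493.9, 348.3], [493.2, 285.8]] [493.5 317.3] [np.float64(44.5), np.float64(61.9), np.float64(43.9), np.float64(62.6)] [np.float64(45.2), np.float64(179.8), np.float64(44.5), np.float64(-90.7)]
```

```bash
cat >> h.py <<'E'
BED=np.array([.6367,.0596,.060]); YAW=np.radians(-2.67)
def jig(p):
    p=np.array(p,float).reshape(-1,3)/1000; c,s=np.cos(YAW),np.sin(YAW)
    return BED+np.c_[c*p[:,0]-s*p[:,1],s*p[:,0]+c*p[:,1],p[:,2]]
def tojig(P): 
    d=(np.array(P)-BED)*1000; c,s=np.cos(YAW),np.sin(YAW); return np.array([c*d[0]+s*d[1],-s*d[0]+c*d[1],d[2]])
def overlay(c,slide=0):
    f=np.array(c['frame']).copy(); f=cv2.resize(f,None,fx=4,fy=4,interpolation=cv2.INTER_CUBIC)
    def poly(P,col):
        q=((proj(c,P)+.5)*4-.5); cv2.polylines(f,[q.round().astype(int)],True,col,1)
    r=lambda x0,x1,y0,y1,z:[(x0,y0,z),(x1,y0,z),(x1,y1,z),(x0,y1,z)]
    k=-173-slide
    poly(jig(r(-18,23,k-23,k+23,18)),(255,0,0)); poly(jig([(-27,k-12,-11),(-27,k+12,-11),(-27,k+12,11),(-27,k-12,11)]),(255,255,0))
    poly(jig(r(-30,30,106,126,25)),(0,0,255)); poly(jig([(-25,k+102,-25),(25,k+102,-25),(25,k+102,25),(-25,k+102,25)]),(0,255,0))
    poly(jig(r(-25,25,-49,-31,-10)),(255,0,255)); poly(jig(r(-25,25,63,81,-10)),(255,0,255))
    return f
E
python3 - <<'E'
from h import *
c=load('scene0'); f=overlay(c); save(f,'ov_s',(1130,760,1700,1120),1.4)
c=load('top0'); f=overlay(c); save(f,'ov_t',(900,680,1680,920),1)
print(back(c,[(130,320)],0.02), back(c,[(75,262)],.15),back(c,[(80,303)],.35),back(c,[(155,155)],.4))
print('collar',jig([(0,-173,0)]),'btn centre',jig([(1.5,-173,0)]))
E
```

```text
[[0.36218429 0.44914822 0.02      ]] [[0.50010961 0.53052007 0.15      ]] [[0.41981409 0.42860538 0.35      ]] [[0.67853742 0.27075981 0.4       ]]
collar [[ 0.62864107 -0.11321219  0.06      ]] btn centre [[ 0.63013944 -0.11328207  0.06      ]]
```

View pics/ov_s.png

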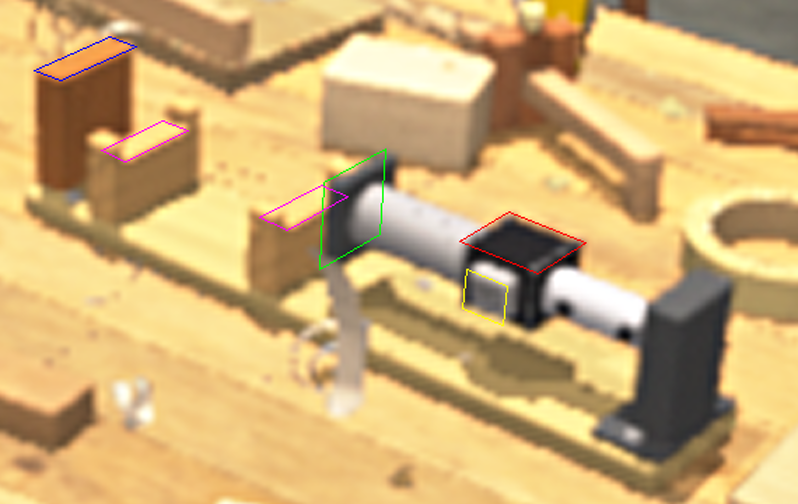

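View pics/ov_t.png

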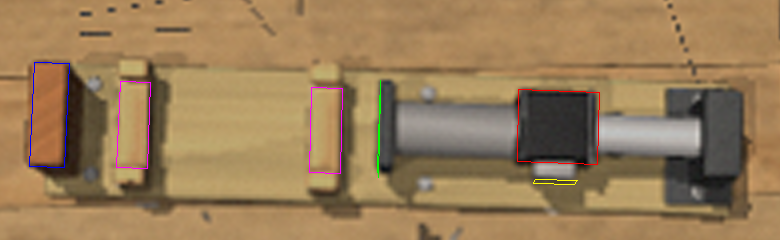

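The fitted jig frame matches both pictures to about 1 px in each. The lamp pole stands near (0.36, 0.45), so I'll swing past it at a short radius.

```bash
python3 -m jog '{"gripper":[1,1,1,1,1,1,1,1],"translation":[[-45,26,0],[-89,52,0],[-134,78,0],[-178,104,0],[-223,130,0],[-267,156,0],[-267,156,0],[-267,156,0]],"twist":[0.167,0.333,0.5,0.667,0.833,1.0,1.167,1.333]}'
```

```text
clock: 1.1
ee_pos: [0.25, 0.2992, 0.1975]
tcp_rot: [0.0, 1.0, -0.026, -0.0]
ft_force: [0.5, 0.6, 0.2]
finger_gap: 0.0856
```

```bash
cat >> h.py <<'E'
from scipy.spatial.transform import Rotation as Ro
def go(P,yaw=None):
    s=robot.observe(); q=s['tcp_rot']; R=Ro.from_quat([q[1],q[2],q[3],q[0]]).as_matrix()
    d=R.T@(np.array(P)-s['ee_pos'])*1000; a=np.arctan2(R[1,0],R[0,0])
    tw=0 if yaw is None else -(yaw-a)
    print('pos',np.round(s['ee_pos'],4),'tilt',np.round(R[2],4),'yaw',round(np.degrees(a),2),'trans',d.round(1),'n',np.linalg.norm(d).round(),'twist',round(tw,4),'F',np.round(s['ft_force'],1),'gap',round(float(s['finger_gap'])*1000,1))
E
python3 -c "
from h import *
go([.630,-.113,.12],YAW)"
```

```text
pos [0.25   0.2992 0.1975] tilt [-2.e-04  7.e-04 -1.e+00] yaw -3.0 trans [401.1 391.7  77.7] n 566.0 twist -0.0057 F [0.5 0.6 0.2] gap 85.6
```

```bash
python3 -m jog '{"gripper":[1,1,1,1,1,1,1,1],"translation":[[40,39,0],[80,78,0],[120,117,0],[160,156,0],[200,195,0],[240,234,0],[280,273,0],[320,312,0]],"twist":[0,0,0,0,0,0,-0.006,-0.006]}'; python3 -m jog '{"gripper":[1,1,1,1,1],"translation":[[27,27,15],[54,53,40],[81,79,70],[81,79,77],[81,79,77]],"twist":[0,0,0,0,0]}'
python3 - <<'E'
from h import *
go([.630,-.113,.038],YAW)
c=snap('scene','s1',(300,140,460,290),4); c=snap('top','t1',(300,160,430,240),6)
E
```

```text
clock: 2.1
ee_pos: [0.5542, -0.0303, 0.1974]
tcp_rot: [0.0, 1.0, -0.023, -0.0]
ft_force: [0.5, 1.6, 0.6]
finger_gap: 0.0852
clock: 2.72
ee_pos: [0.631, -0.1127, 0.1199]
tcp_rot: [0.0, 1.0, -0.023, -0.001]
ft_force: [0.4, 0.5, 0.7]
finger_gap: 0.0852
pos [ 0.631  -0.1127  0.1199] tilt [-1.8e-03  5.0e-04 -1.0e+00] yaw -2.62 trans [-0.8  0.3 81.9] n 82.0 twist 0.0009 F [0.4 0.5 0.7] gap 85.2
```

View pics/s1.png

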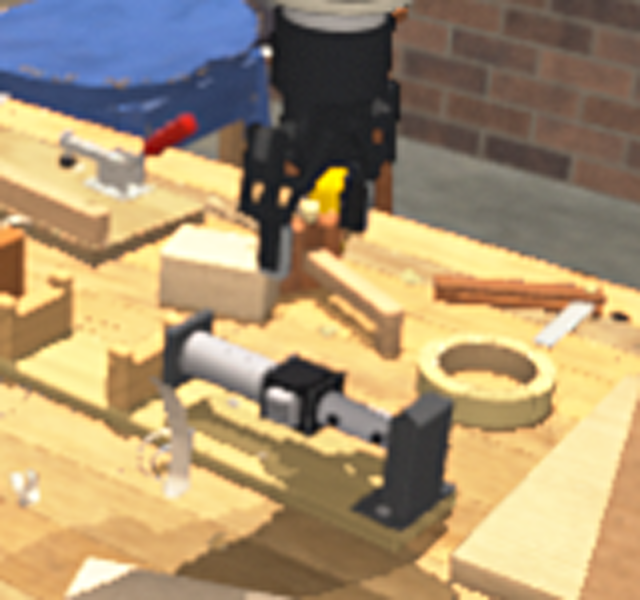

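View pics/t1.png

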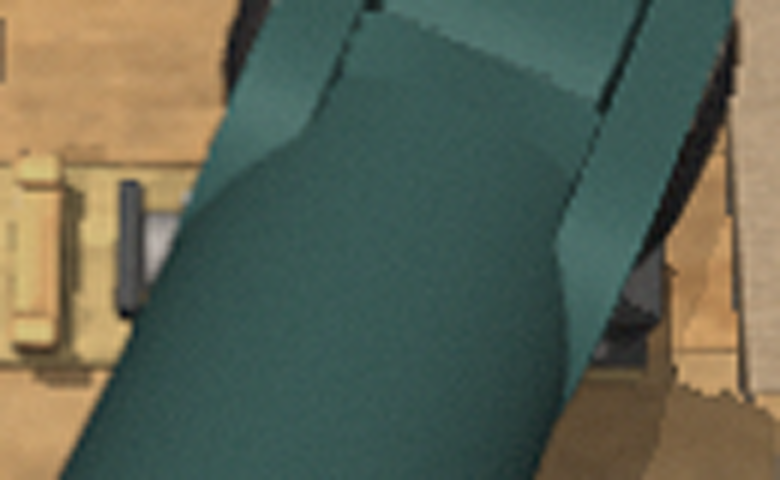

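The open gripper hangs above the collar: its fingers are at (270,240) and (350,200) in the scene crop, and the collar is at (305,395). The arm hides the jig from the top camera. Next is the descent.

```bash
python3 -m jog '{"gripper":[1,1,1,1,1],"translation":[[0,0,30],[0,0,60],[-1,0,75],[-1,0,82],[-1,0,82]],"twist":[0,0,0,0,0]}'
python3 - <<'E'
from h import *
go([.630,-.113,.038],YAW)
c=snap('scene','s2',(320,180,440,280),6)
E
```

```text
clock: 3.45
ee_pos: [0.6309, -0.112, 0.0398]
tcp_rot: [0.0, 1.0, -0.022, 0.0]
ft_force: [-0.2, -0.1, -0.2]
finger_gap: 0.0853
pos [ 0.6309 -0.112   0.0398] tilt [ 9.e-04  1.e-04 -1.e+00] yaw -2.55 trans [-0.8  1.   1.8] n 2.0 twist 0.0021 F [-0.2 -0.1 -0.2] gap 85.3
```

View pics/s2.png

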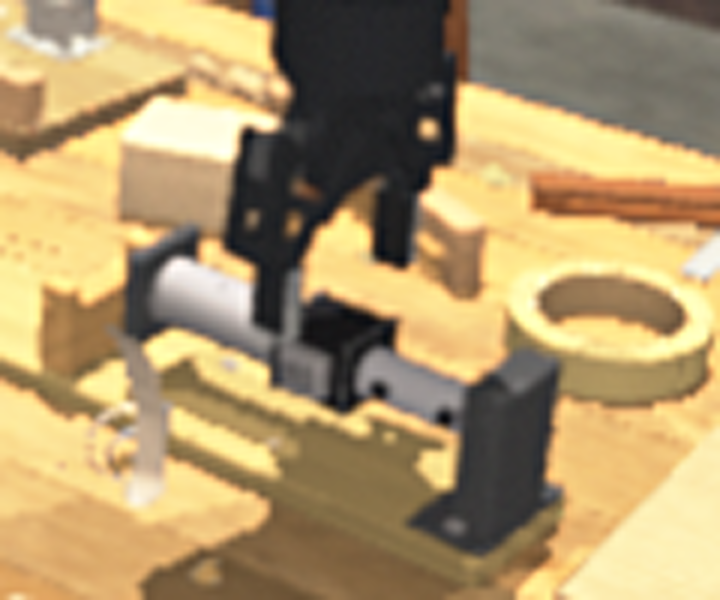

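Run:
```python
from h import *
c=load('s2')
o=np.array([320,180])
for P in ([.588,-.099,.053],[.588,-.121,.053],[.588,-.121,.04],[.6017,-.112,.06],[.574,-.099,.053]): print(P,((proj(c,P)[0]-o+.5)*6).round())
```

```text
[0.588, -0.099, 0.053] [253. 395.]
[0.588, -0.121, 0.053] [294. 411.]
[0.588, -0.121, 0.04] [292. 436.]
[0.6017, -0.112, 0.06] [295. 379.]
[0.574, -0.099, 0.053] [235. 407.]
```

Run:
```python
from h import *
c=load('s2'); save(c['frame'],'s2b',(350,195,410,250),12)
```

```text
(no output)
```

View pics/s2b.png

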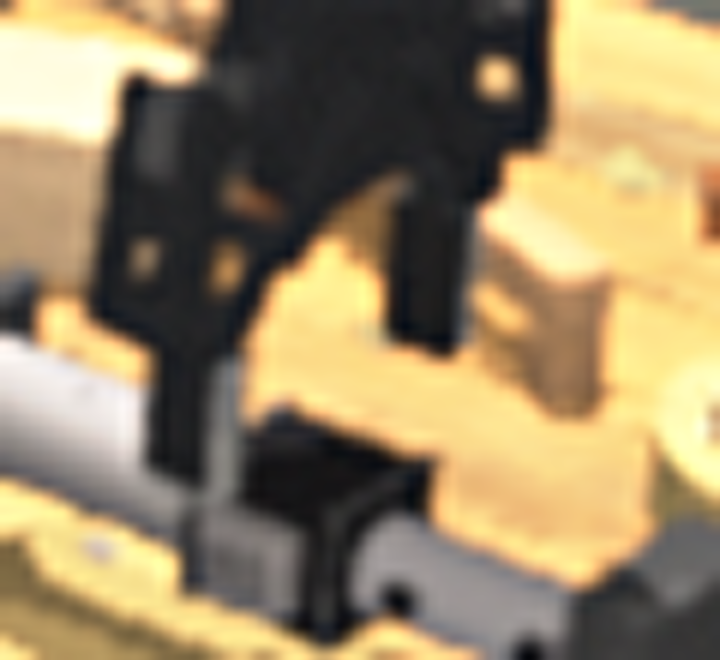

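Run:
```python
from h import *
c=load('s2')
def atx(uv,x):
    n=cv2.undistortPoints(np.array([[uv]],float),c['intrinsics'],c['D']).reshape(2)
    R=cv2.Rodrigues(c['rvec'])[0]; C=-R.T@c['tvec'].reshape(3); d=R.T@np.r_[n,1]; return C+d*(x-C[0])/d[0]
for n,uv,x in (('front pad BR',(367.5,236.3),.588),('front outer BL',(362.3,233.5),.574),('back inner BL',(382.3,223.5),.673),('back BR',(388,224.2),.685),('btn',(370.7,241.3),.602)):
    print(n,atx(uv,x).round(4))
```

```text
front pad BR [ 0.588  -0.1151  0.0865]
front outer BL [ 0.574  -0.1071  0.098 ]
back inner BL [ 0.673  -0.1085  0.0882]
back BR [ 0.685  -0.12    0.0851]
btn [ 0.602  -0.1179  0.0662]
```

Run:
```python
from h import *
go([.630,-.113,.038],YAW)
c=snap('scene','s3',(350,195,410,250),12)
go([.630,-.113,.038],YAW)
a=load('s2'); print(np.abs(a['frame'].astype(int)-c['frame']).mean())
a=load('s1')
n=cv2.undistortPoints(np.array([[(367.5,207.7)]],float),a['intrinsics'],a['D']).reshape(2)
R=cv2.Rodrigues(c['rvec'])[0]; C=-R.T@c['tvec'].reshape(3); d=R.T@np.r_[n,1]; print(C+d*(.588-C[0])/d[0])
```

```text
pos [ 0.6311 -0.1121  0.0401] tilt [ 1.4e-03  2.0e-04 -1.0e+00] yaw -2.55 trans [-1.1  0.9  2.1] n 3.0 twist 0.002 F [ 0.6 -0.5 -0.9] gap 85.2
pos [ 0.6312 -0.1122  0.0402] tilt [ 1.6e-03  2.0e-04 -1.0e+00] yaw -2.55 trans [-1.1  0.9  2.2] n 3.0 twist 0.002 F [-0.4 -0.5  0.9] gap 85.2
0.7209233940972222
[ 0.588      -0.10836909  0.16776397]
```

View pics/s3.png

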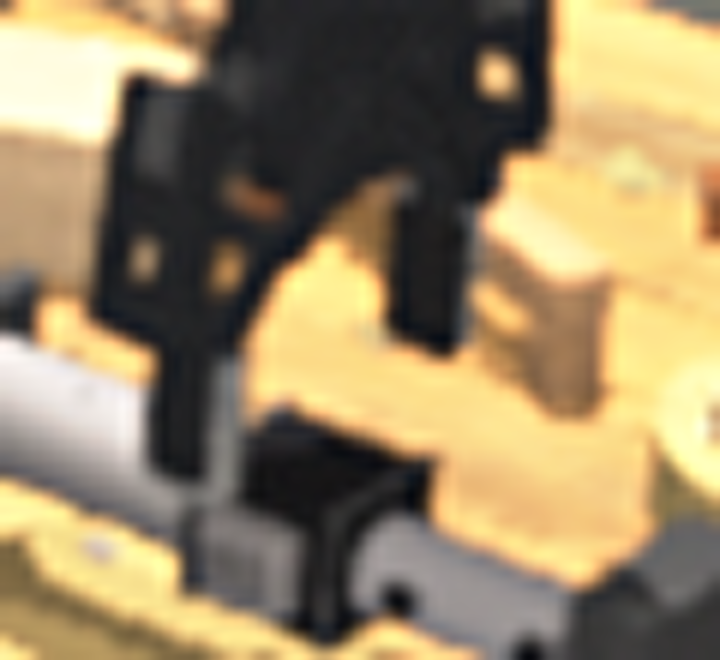

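Run:
```python
from h import *
c=load('s3')
R=cv2.Rodrigues(c['rvec'])[0]; C=-R.T@c['tvec'].reshape(3)
def atx(uv,x):
    n=cv2.undistortPoints(np.array([[uv]],float),c['intrinsics'],c['D']).reshape(2)
    d=R.T@np.r_[n,1]; return (C+d*(x-C[0])/d[0]).round(4)
print(atx((382.5,209.7),.631), atx((361.3,202),.575),atx((358.4,220.5),.565))
save(c['frame'],'s3w',(300,60,460,280),2.7)
print(np.round(robot.observe()['joint_pos'],4))
```

```text
[ 0.631  -0.1283  0.1525] [ 0.575  -0.0968  0.1848] [ 0.565  -0.0982  0.1367]
[-0.2693  0.6923  0.5605  1.7019 -0.4563  0.8792  0.4391]
```

View pics/s3w.png

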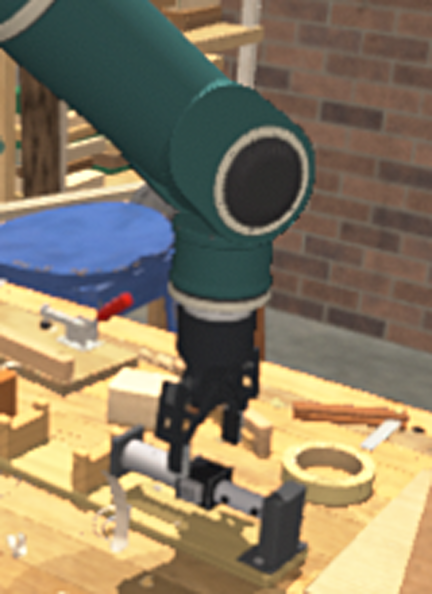

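The picture disagrees with the reported pose. The finger ends appear near z ≈ 0.082–0.087, but the reported TCP of 0.040 plus the 13 mm swing would put them at 0.053. I'll close the fingers part-way, still clear of the collar, and check again.

```bash
python3 -m jog '{"gripper":[0.6,0.6,0.6],"translation":[[-2,1,0],[-2,1,0],[-2,1,0]],"twist":[0,0,0]}'
python3 - <<'E'
from h import *
go([.630,-.113,.038],YAW)
c=snap('scene','s4',(350,195,410,250),12)
E
```

```text
clock: 3.92
ee_pos: [0.6292, -0.1131, 0.0404]
tcp_rot: [0.0, 1.0, -0.022, 0.001]
ft_force: [-0.4, 0.5, -0.0]
finger_gap: 0.0685
pos [ 0.6292 -0.1131  0.0404] tilt [ 1.8e-03  1.0e-04 -1.0e+00] yaw -2.55 trans [ 0.8 -0.1  2.4] n 3.0 twist 0.002 F [-0.4  0.5 -0. ] gap 68.5
```

View pics/s4.png

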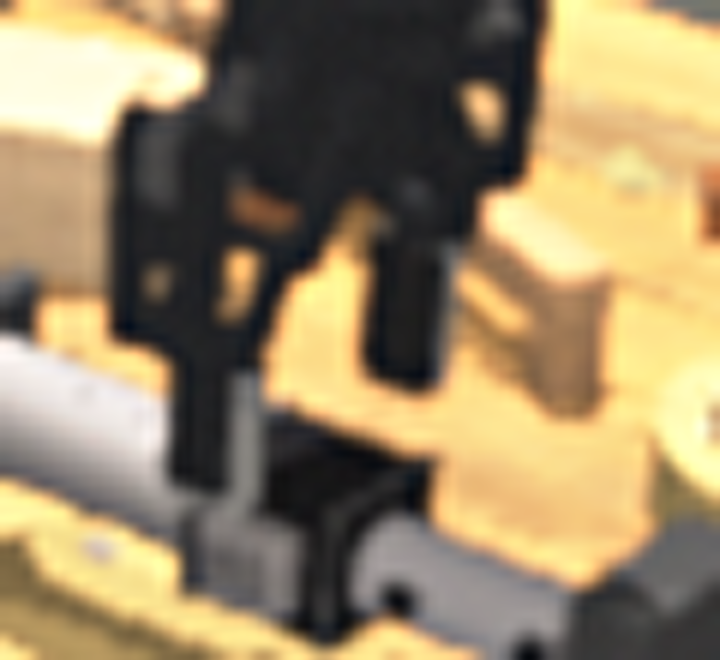

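Same again: the pad's lower edge is at crop (250,510), level with the button's top edge, so it still stands about 25 mm too high whatever the readout says. I'll lower in small steps and watch the force.

```bash
python3 -m jog '{"gripper":[0.6,0.6,0.6,0.6],"translation":[[0,0,8],[0,0,16],[0,0,24],[0,0,24]],"twist":[0,0,0,0]}'
python3 - <<'E'
from h import *
go([.630,-.113,.038],YAW)
c=snap('scene','s5',(350,195,410,250),12)
E
```

```text
clock: 4.47
ee_pos: [0.6287, -0.1131, 0.0154]
tcp_rot: [0.0, 1.0, -0.022, 0.0]
ft_force: [-0.1, 0.3, 0.1]
finger_gap: 0.0683
pos [ 0.6287 -0.1131  0.0154] tilt [ 4.e-04  2.e-04 -1.e+00] yaw -2.56 trans [  1.3  -0.1 -22.6] n 23.0 twist 0.0019 F [-0.1  0.3  0.1] gap 68.3
```

View pics/s5.png

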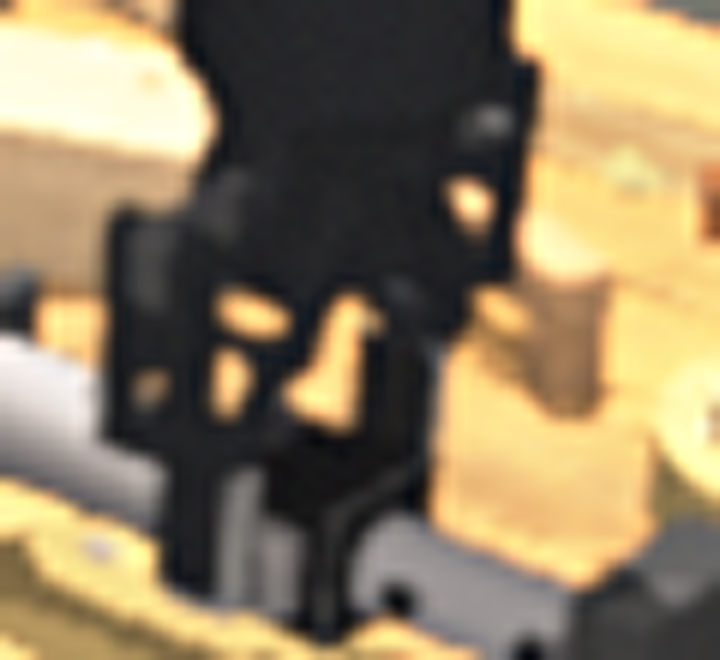

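Run:
```python
from h import *
c=load('s5')
R=cv2.Rodrigues(c['rvec'])[0]; C=-R.T@c['tvec'].reshape(3)
def atx(u,v,x):
    n=cv2.undistortPoints(np.array([[(350+u/12-.5,195+v/12-.5)]],float),c['intrinsics'],c['D']).reshape(2)
    d=R.T@np.r_[n,1]; return (C+d*(x-C[0])/d[0]).round(4)
for a in ((160,580,.580),(215,600,.580),(265,605,.5945),(200,500,.602),(300,610,.602),(205,600,.602),(305,540,.602)): print(a,atx(*a))
```

```text
(160, 580, 0.58) [ 0.58   -0.1072  0.0672]
(215, 600, 0.58) [ 0.58   -0.1216  0.0676]
(265, 605, 0.5945) [ 0.5945 -0.1259  0.0614]
(200, 500, 0.602) [ 0.602  -0.1026  0.0763]
(300, 610, 0.602) [ 0.602  -0.1306  0.0585]
(205, 600, 0.602) [ 0.602  -0.106   0.0517]
(305, 540, 0.602) [ 0.602  -0.1302  0.0763]
```

```bash
python3 -m jog '{"gripper":[0.6,0.6,0.4,0.2,-0.1,-0.3,-0.3,-0.3],"translation":[[1,1.5,3],[1,1.5,5],[1,1.5,5],[1,1.5,5],[1,1.5,5],[1,1.5,5],[1,1.5,5],[1,1.5,5]],"twist":[0,0,0,0,0,0,0,0]}'
python3 - <<'E'
from h import *
go([.630,-.113,.038],YAW)
c=snap('scene','s6',(350,195,410,250),12)
E
```

```text
clock: 5.52
ee_pos: [0.6303, -0.1148, 0.0114]
tcp_rot: [0.0, 1.0, -0.022, 0.001]
ft_force: [1.2, -0.4, 5.4]
finger_gap: 0.0418
pos [ 0.6303 -0.1148  0.0114] tilt [ 1.8e-03  3.0e-04 -1.0e+00] yaw -2.56 trans [ -0.3  -1.8 -26.6] n 27.0 twist 0.0019 F [ 1.2 -0.4  5.4] gap 41.8
```

View pics/s6.png

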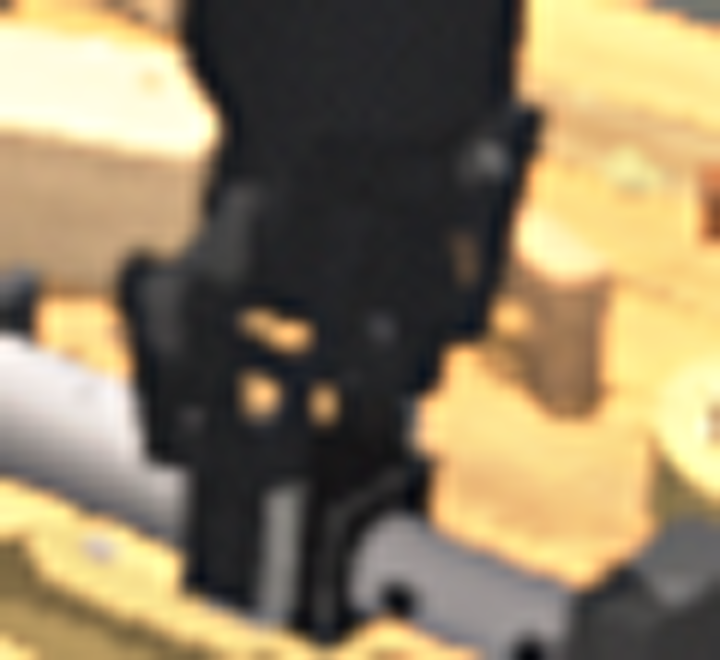

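The fingers stopped at 41.8 mm, so the button is fully in (43 mm nominal). I'll slide the first part and check the force.

```bash
python3 -m jog '{"gripper":[-0.3,-0.3,-0.3,-0.3],"translation":[[0,3,0],[0,6,0],[0,10,0],[0,14,0]],"twist":[0,0,0,0]}'
python3 - <<'E'
from h import *
print(tojig(robot.observe()['ee_pos']))
c=snap('scene','s7',(330,190,430,265),8)
E
```

```text
clock: 6.08
ee_pos: [0.6296, -0.1291, 0.0115]
tcp_rot: [0.0, 1.0, -0.022, 0.001]
ft_force: [-0.6, 2.6, 3.3]
finger_gap: 0.0418
[   1.69696222 -188.77919164  -48.518418  ]
```

View pics/s7.png

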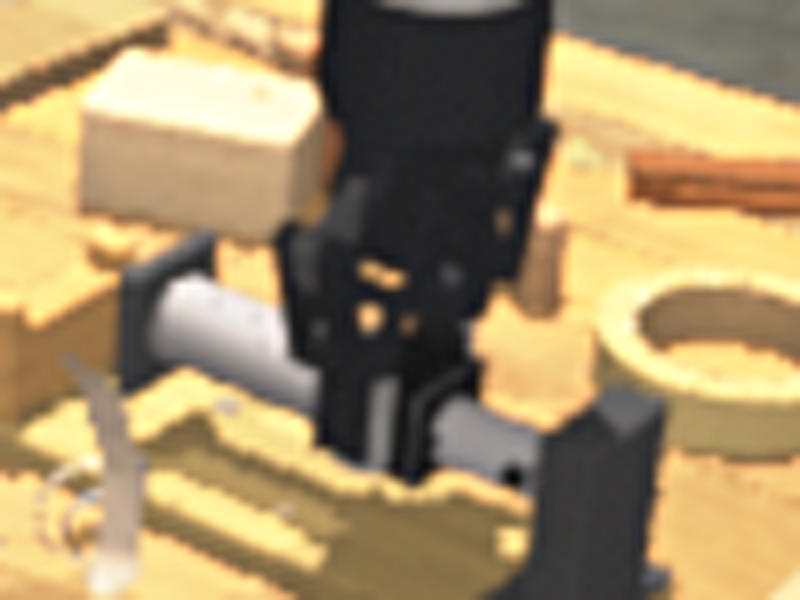

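Friction reads 2.6 N along the slide and the collar moves with the fingers. About 20.7 mm remains.

```bash
python3 -c "
from h import *
print(tojig([.6303,-.1148,.0114]))"; python3 -m jog '{"gripper":[-0.3,-0.3,-0.3,-0.3,-0.3,-0.3,-0.3],"translation":[[0,4,0],[0,8,0],[0,12,0],[0,16,0],[0,19,0],[0,20.5,0],[0,20.5,0]],"twist":[0,0,0,0,0,0,0]}'; python3 -c "
from h import *
print(tojig(robot.observe()['ee_pos']))"
```

```text
[   1.73109745 -174.5088058   -48.6       ]
clock: 7.0
ee_pos: [0.6286, -0.1507, 0.0115]
tcp_rot: [0.001, 1.0, -0.023, 0.001]
ft_force: [0.7, -1.0, 0.5]
finger_gap: 0.0421
[   1.69675421 -210.40976998  -48.49460605]
```

```bash
python3 -m jog '{"gripper":[-0.3,-0.3],"translation":[[0,-1.2,0],[0,-1.2,0]],"twist":[0,0]}'; python3 -c "
from h import *
print(tojig(robot.observe()['ee_pos']))"
```

```text
clock: 7.25
ee_pos: [0.6286, -0.1498, 0.0115]
tcp_rot: [0.001, 1.0, -0.023, 0.001]
ft_force: [1.5, -2.3, -1.1]
finger_gap: 0.0417
[   1.70680072 -209.59154129  -48.49725751]
```

```bash
python3 -m jog '{"gripper":[0.2,0.5,0.6,0.6],"translation":[[0,0,0],[0,0,0],[0,0,0],[0,0,0]],"twist":[0,0,0,0]}'
python3 - <<'E'
from h import *
go([.63,-.15,.01])
c=snap('scene','s8',(330,190,430,265),8)
E
```

```text
clock: 7.75
ee_pos: [0.6289, -0.1497, 0.0117]
tcp_rot: [0.001, 1.0, -0.023, 0.001]
ft_force: [0.2, -0.1, 0.5]
finger_gap: 0.0686
pos [ 0.6289 -0.1497  0.0117] tilt [ 0.0026  0.0016 -1.    ] yaw -2.62 trans [1.1 0.2 1.7] n 2.0 twist 0 F [ 0.2 -0.1  0.5] gap 68.6
```

View pics/s8.png

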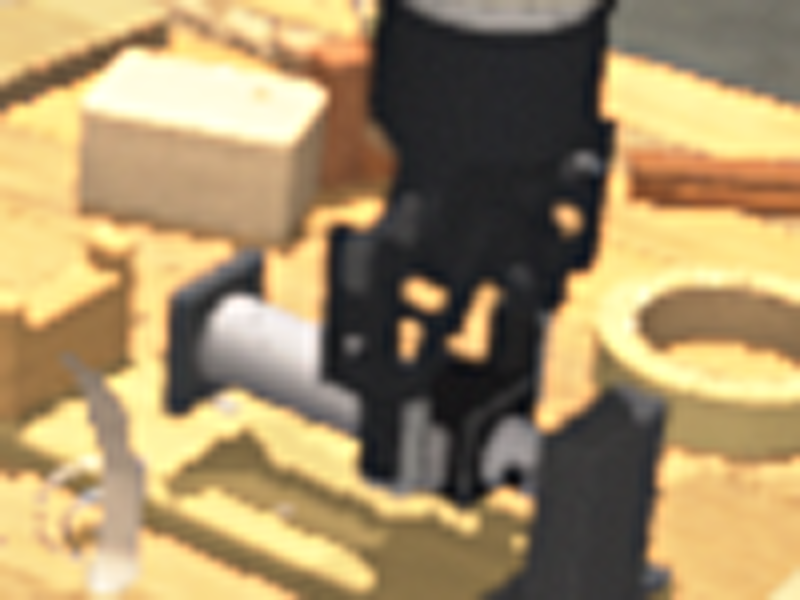

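Fingers are open. I'll lift straight up and check whether the button is out.

```bash
python3 -m jog '{"gripper":[0.6,0.6,1,1,1,1],"translation":[[0,0,-20],[0,0,-45],[0,0,-80],[0,0,-120],[0,0,-150],[0,0,-150]],"twist":[0,0,0,0,0,0]}'
python3 - <<'E'
from h import *
go([.63,-.15,.01])
c=snap('scene','s9',(330,190,430,265),8)
save(overlay(c,35),'s9o',(1130,760,1700,1120),1.4)
E
```

```text
clock: 8.55
ee_pos: [0.6297, -0.1501, 0.1654]
tcp_rot: [0.001, 1.0, -0.023, 0.004]
ft_force: [0.1, -0.1, -0.7]
finger_gap: 0.0854
pos [ 0.6297 -0.1501  0.1654] tilt [ 0.0074  0.0019 -1.    ] yaw -2.63 trans [ -0.9  -0.4 155.4] n 155.0 twist 0 F [ 0.1 -0.1 -0.7] gap 85.4
```

View pics/s9.png

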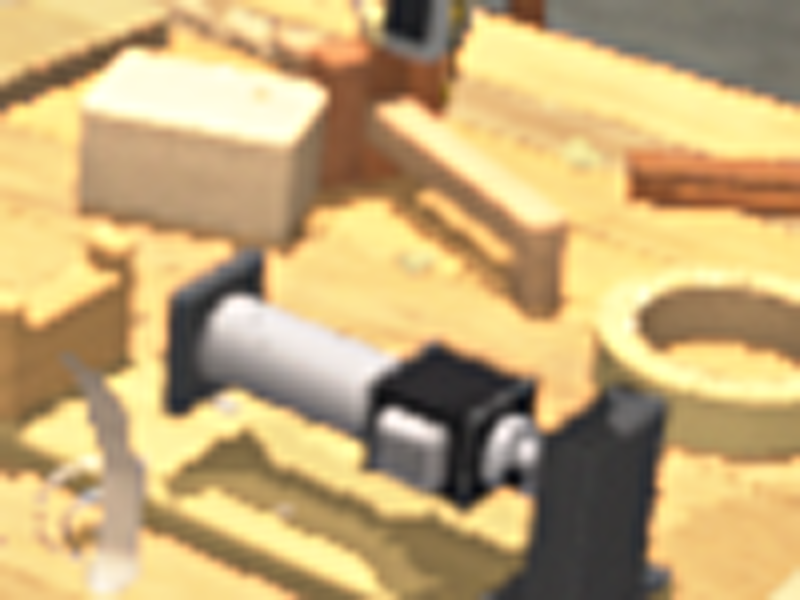

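View pics/s9o.png

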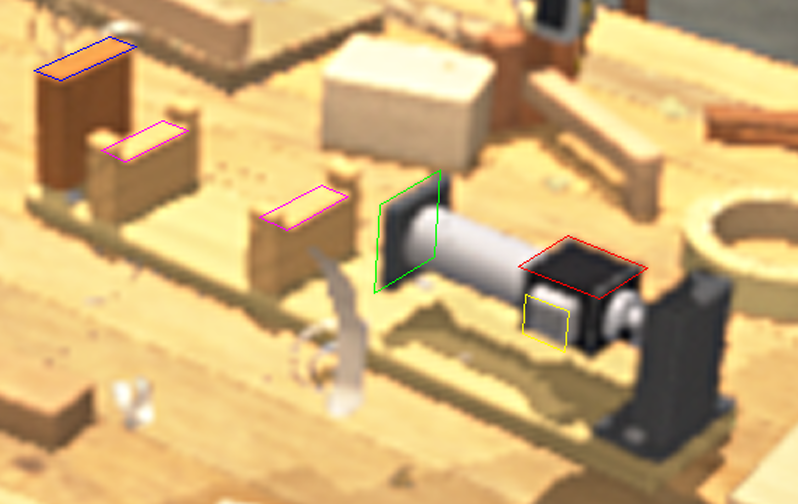

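Run:
```python
from h import *
a=load('scene0'); b=load('s9')
def cr(c,x,y): return cv2.resize(c['frame'][y:y+26,x:x+30],None,fx=13,fy=13,interpolation=cv2.INTER_CUBIC)
p0=proj(a,jig([(-18,-173,0)]))[0]; p1=proj(a,jig([(-18,-208,0)]))[0]; print(p0,p1)
r=lambda p:(int(round(p[0]))-12,int(round(p[1]))-15)
save(np.hstack([cr(a,*r(p0)),cr(b,*r(p1))]),'cmp')
```

```text
[370.54724402 241.38919415] [381.30676551 245.87387657]
```

View pics/cmp.png

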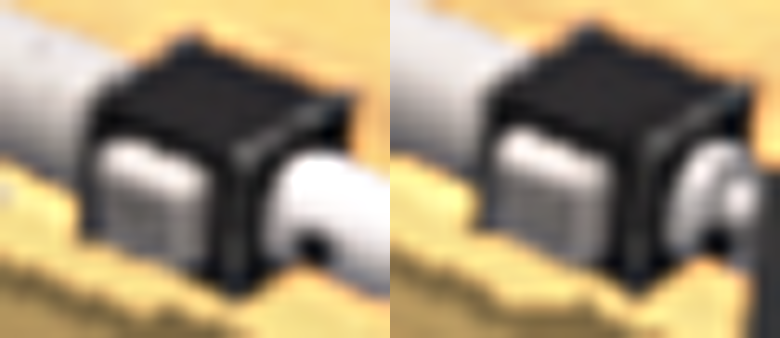

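The two crops look the same: the button stands out as far as at the start, and the collar is one hole (35 mm) along. On to the batten.

```bash
python3 -c "
from h import *
go([.446,.1194,.09],np.radians(4.96))"
```

```text
pos [ 0.629  -0.1497  0.1637] tilt [ 0.0052  0.0015 -1.    ] yaw -2.62 trans [-195.5 -260.5   72.3] n 334.0 twist -0.1324 F [-0.9  0.4 -0.7] gap 85.7
```

```bash
python3 -m jog '{"gripper":[1,1,1,1,1,1,1,1],"translation":[[-28,-37,0],[-56,-74,0],[-84,-111,0],[-112,-149,0],[-140,-186,15],[-168,-223,35],[-195.5,-260.5,60],[-195.5,-260.5,72]],"twist":[0,0,-0.03,-0.06,-0.1,-0.132,-0.132,-0.132]}'; python3 -m jog '{"gripper":[1,0.6,0.6],"translation":[[0,0,0],[0,0,0],[0,0,0]],"twist":[0,0,0]}';  python3 - <<'E'
from h import *
go([.446,.1194,.05],np.radians(4.96))
c=snap('scene','s10',(220,170,340,280),6)
c=snap('top','t10',(200,180,360,310),5)
E
```

```text
clock: 9.6
ee_pos: [0.4436, 0.1218, 0.0891]
tcp_rot: [0.001, 0.999, 0.045, 0.001]
ft_force: [1.4, 0.1, -0.0]
finger_gap: 0.0854
clock: 9.98
ee_pos: [0.4442, 0.1212, 0.0895]
tcp_rot: [0.001, 0.999, 0.045, 0.002]
ft_force: [-0.6, 0.1, -1.0]
finger_gap: 0.068
pos [0.4442 0.1212 0.0895] tilt [ 0.0034  0.0017 -1.    ] yaw 5.12 trans [ 1.5  1.9 39.6] n 40.0 twist 0.0029 F [-0.6  0.1 -1. ] gap 68.0
```

View pics/s10.png

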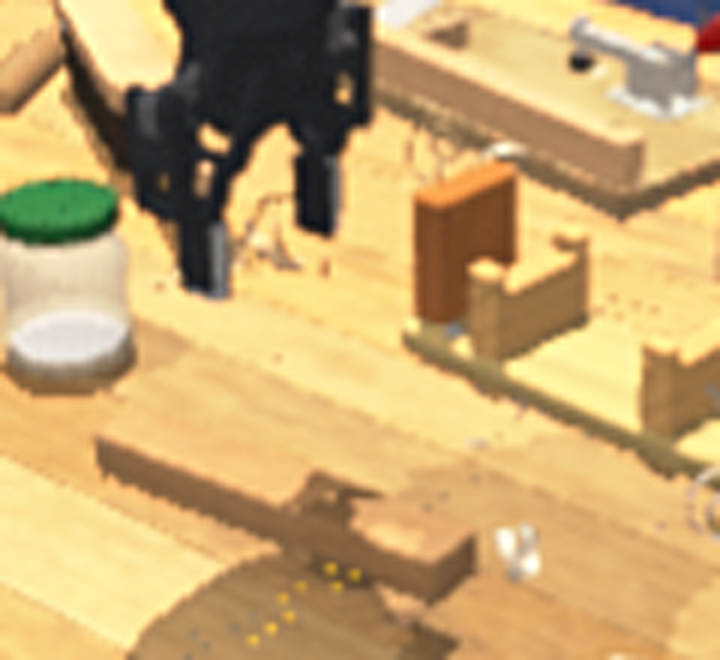

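View pics/t10.png

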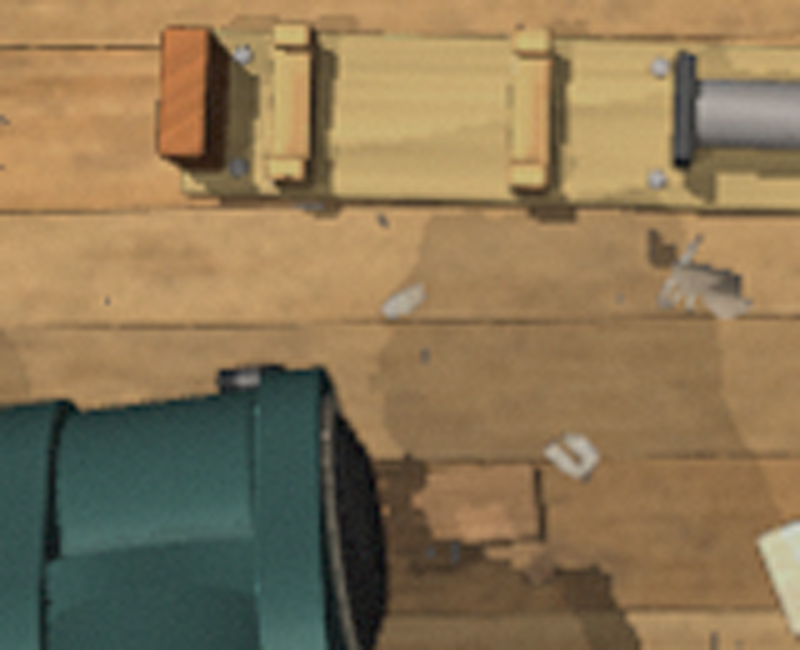

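```bash
cat >> h.py <<'E'
def atx(c,uv,x):
    n=cv2.undistortPoints(np.array([[uv]],float),c['intrinsics'],c['D']).reshape(2)
    R=cv2.Rodrigues(c['rvec'])[0]; C=-R.T@c['tvec'].reshape(3); d=R.T@np.r_[n,1]; return (C+d*(x-C[0])/d[0]).round(4)
E
python3 - <<'E'
from h import *
c=load('s10'); f=lambda u,v:(220+u/6-.5,170+v/6-.5)
print(atx(c,f(228,297),.411),atx(c,f(185,285),.397),atx(c,f(335,235),.480))
# batten corners from scene, z=.02/bottom
print(back(c,[f(475,540),f(100,440),f(430,570)],.02))
print('bottom corner',back(c,[f(430,602)],0.0))
E
```

```text
[0.411  0.1103 0.132 ] [0.397  0.1215 0.1395] [0.48   0.1123 0.1354]
[[0.46515477 0.01806094 0.02      ]
 [0.41823073 0.21083245 0.02      ]
 [0.43401406 0.01718491 0.02      ]]
bottom corner [[ 4.37459458e-01  2.06201930e-02 -1.11022302e-16]]
```

The picture again puts the finger ends near z ≈ 0.133 while the readout gives 0.0895, an offset of roughly +40 mm at this opening. I'll go down in steps, watching contact force.

```bash
python3 -m jog '{"gripper":[0.6,0.6,0.6,0.6,0.6],"translation":[[1.5,1.9,30],[1.5,1.9,60],[1.5,1.9,85],[1.5,1.9,102],[1.5,1.9,102]],"twist":[0.003,0.003,0.003,0.003,0.003]}';  python3 - <<'E'
from h import *
go([.446,.1194,-.03],np.radians(4.96))
c=snap('scene','s11',(220,190,320,280),7)
E
```

```text
clock: 10.7
ee_pos: [0.4458, 0.1191, -0.0131]
tcp_rot: [0.001, 0.999, 0.043, 0.001]
ft_force: [0.4, 0.3, 0.6]
finger_gap: 0.0686
pos [ 0.4458  0.1191 -0.0131] tilt [ 0.002   0.0022 -1.    ] yaw 4.95 trans [ 0.2 -0.3 16.9] n 17.0 twist -0.0002 F [0.4 0.3 0.6] gap 68.6
```

View pics/s11.png

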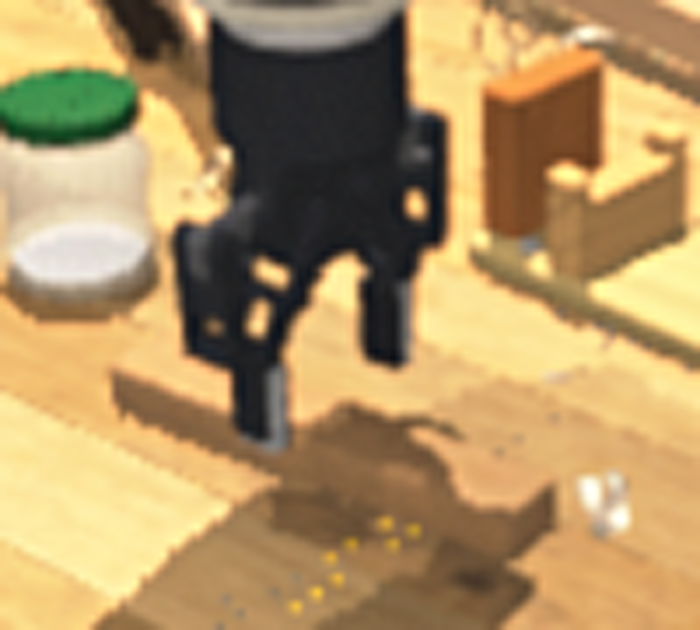

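Reported z is −13 mm with no contact, so the readout really is low. In this view the front tip (285,445) is still above the batten. Down further.

```bash
python3 -m jog '{"gripper":[0.6,0.6,0.6,0.6],"translation":[[0,0,5],[0,0,10],[0,0,14],[0,0,14]],"twist":[0,0,0,0]}';  python3 - <<'E'
from h import *
go([.446,.1194,-.03],np.radians(4.96))
c=load('s11'); f=lambda u,v:(220+u/7-.5,190+v/7-.5)
print(atx(c,f(288,447),.412),atx(c,f(237,435),.398))
c=snap('scene','s12',(230,200,310,270),9)
E
```

```text
clock: 11.25
ee_pos: [0.4461, 0.1192, -0.0266]
tcp_rot: [0.001, 0.999, 0.043, 0.001]
ft_force: [0.6, -0.2, 0.6]
finger_gap: 0.0682
pos [ 0.4461  0.1192 -0.0266] tilt [ 0.0026  0.0019 -1.    ] yaw 4.95 trans [-0.1 -0.2  3.4] n 3.0 twist -0.0002 F [ 0.6 -0.2  0.6] gap 68.2
[0.412  0.1068 0.0292] [0.398  0.1197 0.0361]
```

View pics/s12.png

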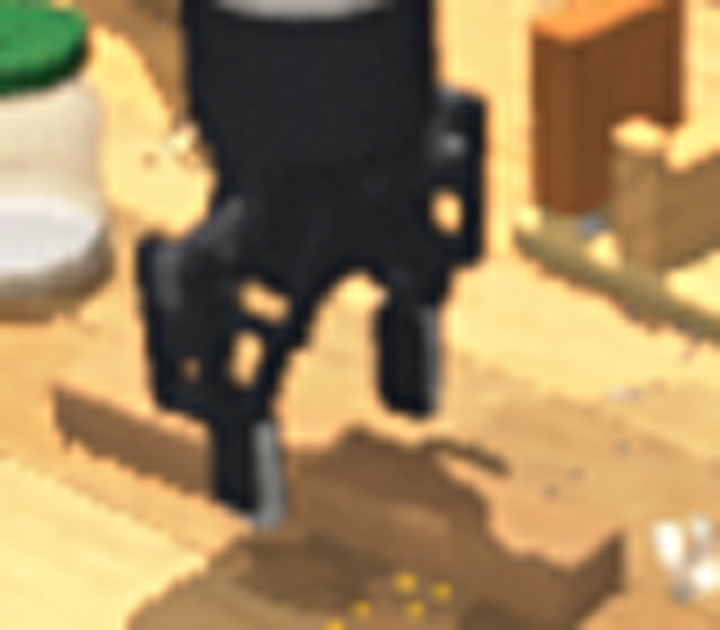

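```bash
python3 -m jog '{"gripper":[0.6,0.6,0.6],"translation":[[0,0,3],[0,0,7],[0,0,7]],"twist":[0,0,0]}';  python3 - <<'E'
from h import *
go([.446,.1194,-.03],np.radians(4.96))
c=snap('scene','s13',(230,200,310,270),9)
E
```

```text
clock: 11.68
ee_pos: [0.446, 0.1191, -0.0337]
tcp_rot: [0.001, 0.999, 0.043, 0.001]
ft_force: [0.5, -0.1, 0.0]
finger_gap: 0.0685
pos [ 0.446   0.1191 -0.0337] tilt [ 0.0023  0.002  -1.    ] yaw 4.94 trans [ 0.  -0.3 -3.7] n 4.0 twist -0.0003 F [ 0.5 -0.1  0. ] gap 68.5
```

View pics/s13.png

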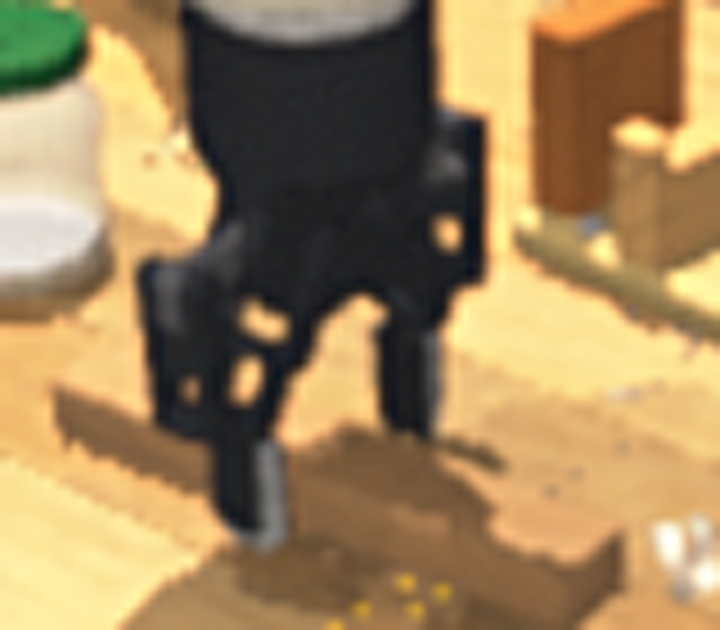

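The back fingertip has disappeared behind the batten's far edge, so both fingers straddle it. Closing.

```bash
python3 -m jog '{"gripper":[0.3,0,-0.3,-0.5,-0.5,-0.5,-0.5],"translation":[[0,0,1],[0,0,1],[0,0,1],[0,0,1],[0,0,1],[0,0,1],[0,0,1]],"twist":[0,0,0,0,0,0,0]}';  python3 - <<'E'
from h import *
go([.446,.1194,-.03],np.radians(4.96))
c=snap('scene','s14',(230,200,310,270),9)
E
```

```text
clock: 12.6
ee_pos: [0.4464, 0.1192, -0.0342]
tcp_rot: [0.001, 0.999, 0.043, 0.001]
ft_force: [-0.9, -1.3, 9.4]
finger_gap: 0.0338
pos [ 0.4464  0.1192 -0.0342] tilt [ 0.0029  0.0017 -1.    ] yaw 4.93 trans [-0.3 -0.2 -4.2] n 4.0 twist -0.0005 F [-0.9 -1.3  9.4] gap 33.8
```

View pics/s14.png

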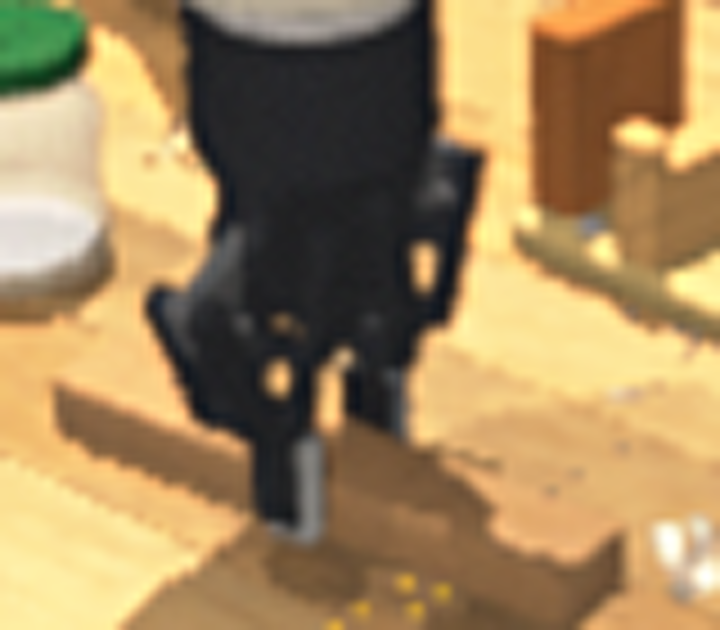

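```bash
python3 -m jog '{"gripper":[-0.5,-0.5,-0.5,-0.5,-0.5,-0.5],"translation":[[0,0,-10],[0,0,-30],[0,0,-60],[0,0,-90],[0,0,-120],[0,0,-120]],"twist":[0,0,0,0,0,0]}';  python3 - <<'E'
from h import *
P=jig([(0,0,0)])[0]; P[2]=.0858
go(P,YAW)
c=snap('scene','s15',(200,150,360,270),5)
E
```

```text
clock: 13.4
ee_pos: [0.447, 0.1199, 0.0878]
tcp_rot: [-0.0, 0.999, 0.043, 0.003]
ft_force: [0.1, 0.1, -1.4]
finger_gap: 0.0337
pos [0.447  0.1199 0.0878] tilt [ 6.1e-03 -1.0e-04 -1.0e+00] yaw 4.94 trans [183.8  76.4   3.1] n 199.0 twist 0.1329 F [ 0.1  0.1 -1.4] gap 33.7
```

View pics/s15.png

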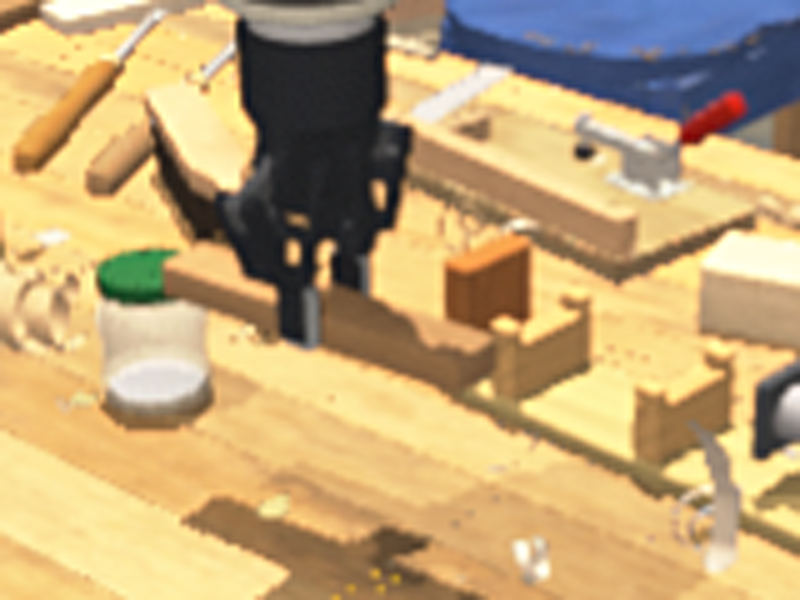

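Run:
```python
from h import *
c=snap('scene','s16'); t=snap('top','t16')
a,b=load('scene0'),load('top0')
def tri(ps,pt):
    M=[np.c_[cv2.Rodrigues(k['rvec'])[0],k['tvec'].reshape(3)] for k in(a,b)]
    n=[cv2.undistortPoints(np.array([[p]],float),k['intrinsics'],k['D']).reshape(2,1) for p,k in((ps,a),(pt,b))]
    X=cv2.triangulatePoints(M[0],M[1],n[0],n[1]).ravel(); X=X[:3]/X[3]; print(X.round(3),proj(a,X),proj(b,X))
tri((281,101),(150,150)); tri((172,110),(80,304)); tri((272,88),(135,152))
```

```text
[0.699 0.291 0.357] [[280.03286324 100.94942764]] [[151.15390663 148.90619878]]
[0.416 0.426 0.36 ] [[173.28930108 110.21391266]] [[ 78.87094852 305.56606774]]
[0.686 0.309 0.395] [[272.19226928  88.01062079]] [[134.76933075 152.22654589]]
```

View pics/t16.png

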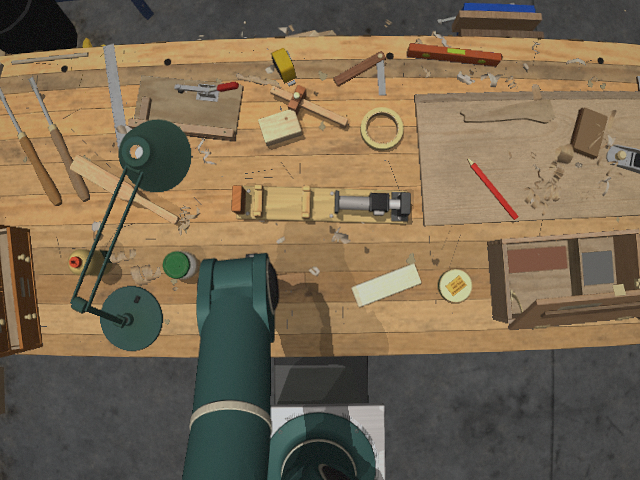

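View pics/s16.png

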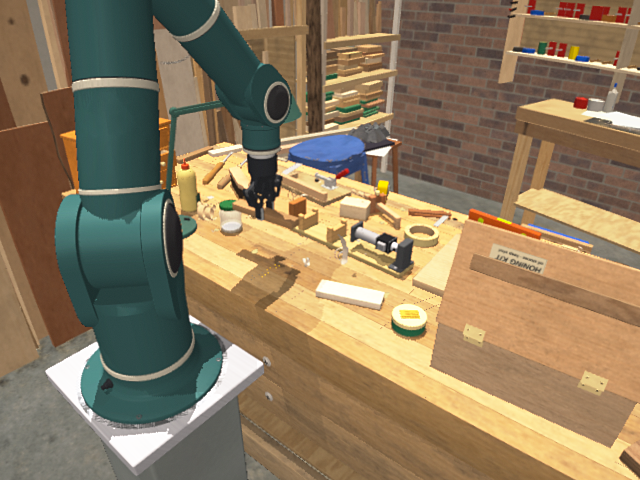

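The lamp head is near (0.69, 0.29, 0.33–0.40), clear of the path. I'll carry the batten over the bed.

```bash
python3 -m jog '{"gripper":[-0.5,-0.5,-0.5,-0.5,-0.5,-0.5,-0.5,-0.5],"translation":[[20,8,0],[50,21,0],[85,35,0],[120,50,0],[150,62,0],[175,73,0],[184,76.5,0],[184,76.5,0]],"twist":[0.02,0.05,0.08,0.11,0.133,0.133,0.133,0.133]}';  python3 - <<'E'
from h import *
P=jig([(0,0,0)])[0]; P[2]=.0158
go(P,YAW)
c=snap('scene','s17',(260,140,420,260),5)
t=snap('top','t17',(210,170,420,290),3.8)
E
```

```text
clock: 14.55
ee_pos: [0.6349, 0.0587, 0.085]
tcp_rot: [0.001, 1.0, -0.024, 0.001]
ft_force: [-0.2, -0.4, -1.3]
finger_gap: 0.0336
pos [0.6349 0.0587 0.085 ] tilt [ 0.0012  0.0019 -1.    ] yaw -2.7 trans [ 1.7 -1.1 69.2] n 69.0 twist -0.0006 F [-0.2 -0.4 -1.3] gap 33.6
```

View pics/s17.png

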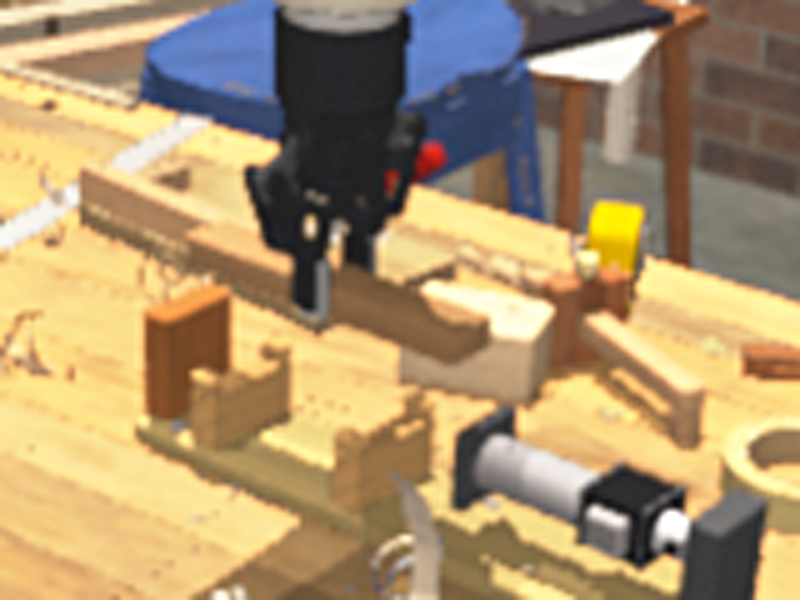

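View pics/t17.png

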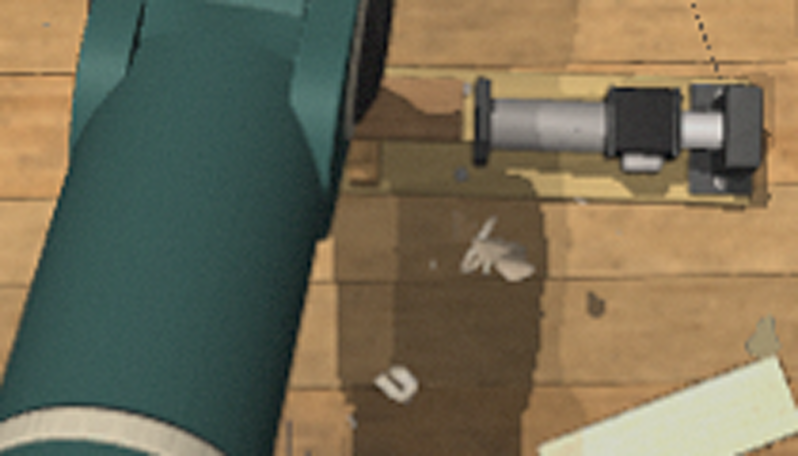

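Run:
```python
from h import *
c=load('t17'); f=lambda u,v:(210+(u+.5)/3.8-.5,170+(v+.5)/3.8-.5)
for u,v,z in((462,110,.14),(462,138,.14),(462,85,.14),(475,120,.085),(478,82,.085),(478,162,.085),(645,125,.078)):
    print((u,v),tojig(back(c,[f(u,v)],z)[0]).round(1))
save(c['frame'],'t17b',(290,180,350,225),13)
```

```text
(462, 110) [ -1.9 -97.6  80. ]
(462, 138) [-18.  -98.1  80. ]
(462, 85) [ 12.4 -97.2  80. ]
(475, 120) [  -0.4 -105.9   25. ]
(478, 82) [  22.4 -107.1   25. ]
(478, 162) [ -25.5 -108.4   25. ]
(645, 125) [   0.7 -207.8   18. ]
```

View pics/t17b.png

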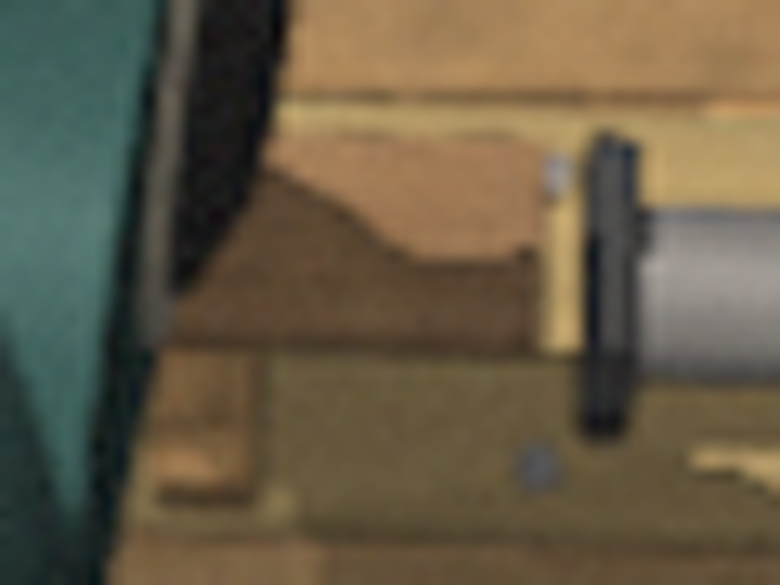

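The top crop shows the batten's right end at u≈530 and the stop plate's face at u≈585. The end sits about 8–10 mm from the plate, so the batten is slightly to the left and I'll nudge it right by 1 mm. Next I'll lower part-way and check.

```bash
python3 -m jog '{"gripper":[-0.5,-0.5,-0.5,-0.5,-0.5],"translation":[[1.7,1,10],[1.7,1,25],[1.7,1,40],[1.7,1,48],[1.7,1,48]],"twist":[0,0,0,0,0]}';  python3 - <<'E'
from h import *
P=jig([(0,0,0)])[0]; P[2]=.0158
go(P,YAW)
c=snap('scene','s18',(275,165,395,255),6.6)
t=snap('top','t18',(290,180,350,225),13)
E
```

```text
clock: 15.28
ee_pos: [0.6359, 0.0581, 0.0367]
tcp_rot: [0.001, 1.0, -0.023, 0.0]
ft_force: [-0.4, -0.2, -1.1]
finger_gap: 0.0338
pos [0.6359 0.0581 0.0367] tilt [ 4.0e-04  1.7e-03 -1.0e+00] yaw -2.67 trans [ 0.8 -1.6 20.9] n 21.0 twist 0.0001 F [-0.4 -0.2 -1.1] gap 33.8
```

View pics/s18.png

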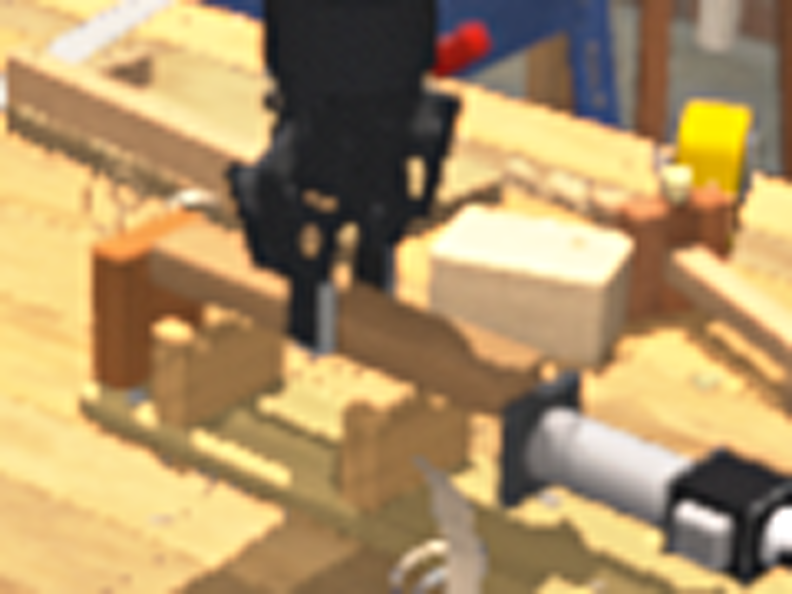

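View pics/t18.png

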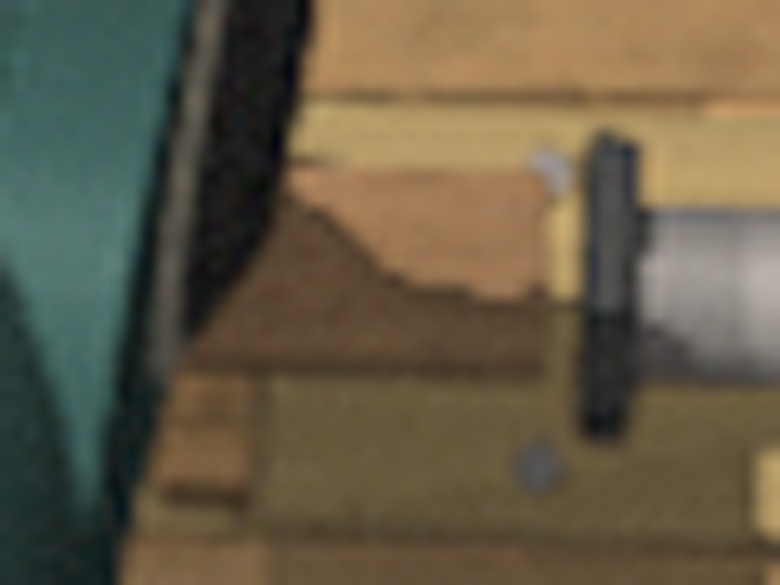

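The batten is between the end block and the plate, with about 7 mm gap at the stop (u 545 to 585). Lowering to the bearers.

```bash
python3 -m jog '{"gripper":[-0.5,-0.5,-0.5,-0.5],"translation":[[-1,0,8],[-1,0,15],[-1,0,18],[-1,0,18]],"twist":[0,0,0,0]}'; python3 -m jog '{"gripper":[-0.5,-0.5,-0.5],"translation":[[0,0,1.5],[0,0,3],[0,0,3]],"twist":[0,0,0]}';  python3 - <<'E'
from h import *
P=jig([(0,0,0)])[0]; P[2]=.0158
go(P,YAW)
c=snap('scene','s19',(275,165,395,255),6.6)
t=snap('top','t19',(290,180,350,225),13)
E
```

```text
clock: 15.88
ee_pos: [0.6354, 0.0581, 0.0195]
tcp_rot: [0.001, 1.0, -0.023, 0.001]
ft_force: [0.4, -0.6, -1.0]
finger_gap: 0.0337
clock: 16.25
ee_pos: [0.6353, 0.0581, 0.0164]
tcp_rot: [0.001, 1.0, -0.023, 0.001]
ft_force: [0.3, 0.7, -1.0]
finger_gap: 0.034
pos [0.6353 0.0581 0.0164] tilt [ 0.0013  0.0015 -1.    ] yaw -2.66 trans [ 1.3 -1.5  0.6] n 2.0 twist 0.0001 F [ 0.3  0.7 -1. ] gap 34.0
```

View pics/s19.png

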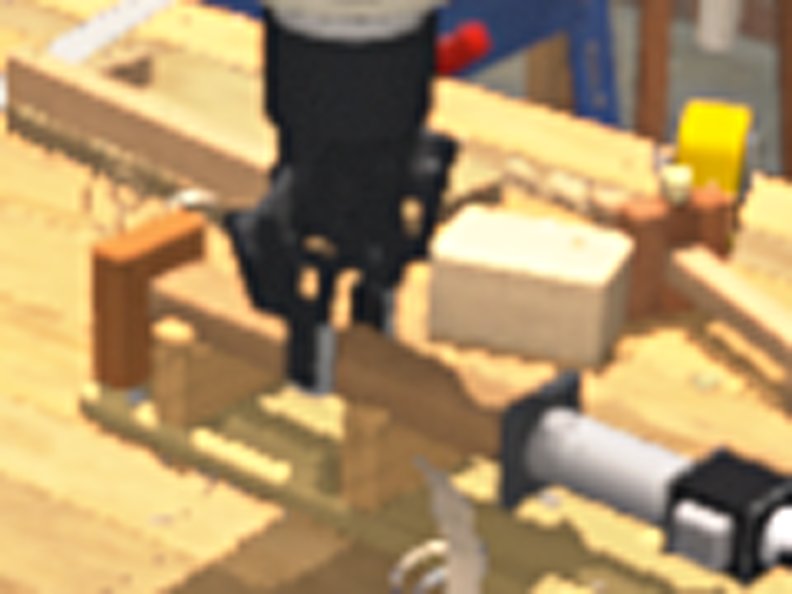

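View pics/t19.png

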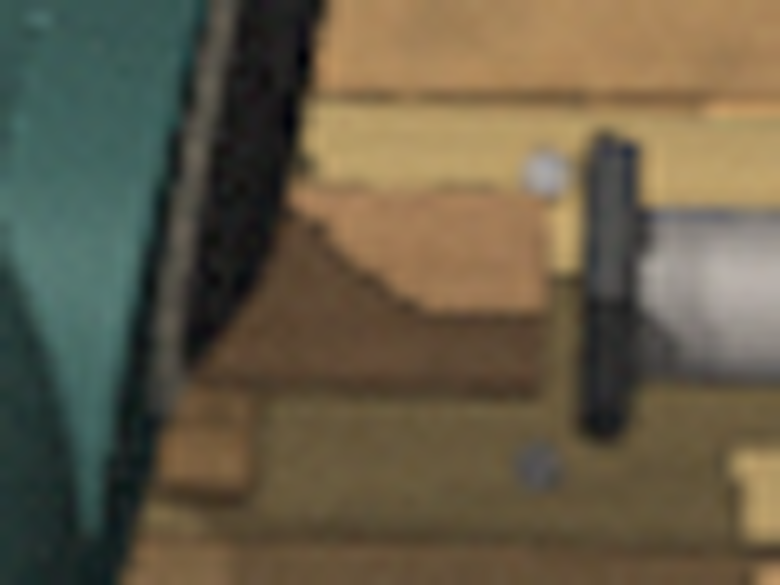

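Batten seats between the lips; no contact force yet. Small steps down until it bears.

```bash
python3 -m jog '{"gripper":[-0.5,-0.5],"translation":[[0,0,1],[0,0,1]],"twist":[0,0]}'; python3 -m jog '{"gripper":[-0.5,-0.5],"translation":[[0,0,1],[0,0,1]],"twist":[0,0]}'
```

```text
clock: 16.6
ee_pos: [0.6355, 0.0582, 0.0158]
tcp_rot: [0.001, 1.0, -0.023, 0.001]
ft_force: [-1.1, 0.2, 3.9]
finger_gap: 0.0334
clock: 16.85
ee_pos: [0.6356, 0.0581, 0.0157]
tcp_rot: [0.0, 1.0, -0.023, 0.001]
ft_force: [-8.0, -0.4, 17.8]
finger_gap: 0.0341
```

The batten bears on the bearers at reported z 0.0157, as predicted. Next: ease off, release, lift and back away.

```bash
python3 -m jog '{"gripper":[-0.5,-0.3,0,0.3,0.6,0.6],"translation":[[0,0,-0.7],[0,0,-0.7],[0,0,-0.7],[0,0,-0.7],[0,0,-0.7],[0,0,-0.7]],"twist":[0,0,0,0,0,0]}'; python3 -m jog '{"gripper":[0.6,0.6,0.6,0.6,0.6,0.6],"translation":[[0,0,-15],[0,0,-40],[0,0,-75],[0,0,-110],[0,0,-130],[0,0,-130]],"twist":[0,0,0,0,0,0]}';  python3 - <<'E'
from h import *
go([.40,-.02,.15])
c=snap('scene','s20',(275,165,395,255),6.6)
E
```

```text
clock: 17.6
ee_pos: [0.6355, 0.0582, 0.0164]
tcp_rot: [0.0, 1.0, -0.023, 0.001]
ft_force: [0.5, 0.6, -0.1]
finger_gap: 0.0686
clock: 18.35
ee_pos: [0.6359, 0.0584, 0.1479]
tcp_rot: [0.0, 1.0, -0.023, 0.002]
ft_force: [0.4, -0.0, -0.1]
finger_gap: 0.0685
pos [0.6359 0.0584 0.1479] tilt [ 0.004 -0.    -1.   ] yaw -2.67 trans [-232.    89.3   -3. ] n 249.0 twist 0 F [ 0.4 -0.  -0.1] gap 68.5
```

View pics/s20.png

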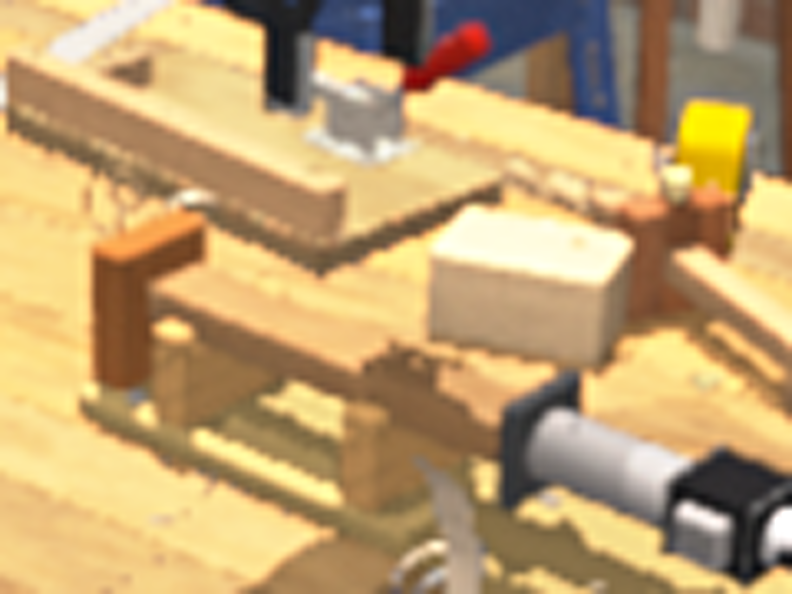

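The batten rests flat on both bearers, from the end block (150,290) to the stop plate (505,440). I'll back the arm away for a clear top view.

```bash
python3 -m jog '{"gripper":[0.6,0.6,0.6,0.6,0.6,0.6,0.6],"translation":[[-35,10,-10],[-75,25,-20],[-115,42,-30],[-155,60,-30],[-195,75,-30],[-232,89,-30],[-232,89,-30]],"twist":[0,0,0,0,0,0,0]}';  python3 - <<'E'
from h import *
c=snap('top','t21'); save(c['frame'],'t21a',(225,175,420,225),4.1)
d=snap('scene','s21'); p1=proj(d,jig([(-18,-208,0)]))[0]; x,y=int(p1[0])-12,int(p1[1])-15
save(d['frame'],'s21a',(x,y,x+30,y+26),13)
E
```

```text
clock: 19.27
ee_pos: [0.397, -0.0199, 0.1754]
tcp_rot: [-0.001, 1.0, -0.023, 0.0]
ft_force: [1.1, -0.4, 0.2]
finger_gap: 0.0683
```

View pics/t21.png

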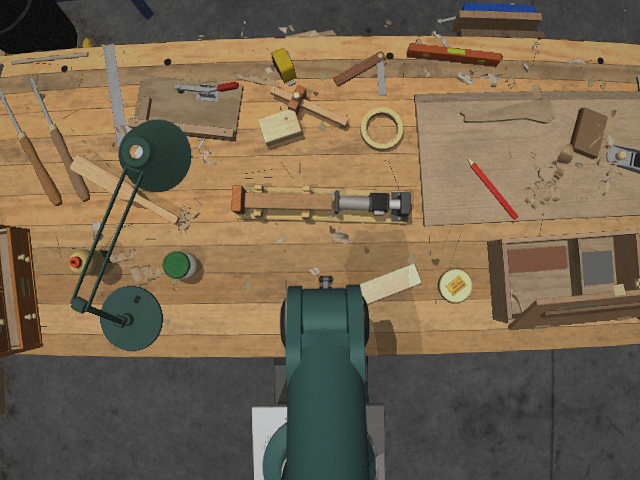

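View pics/t21a.png

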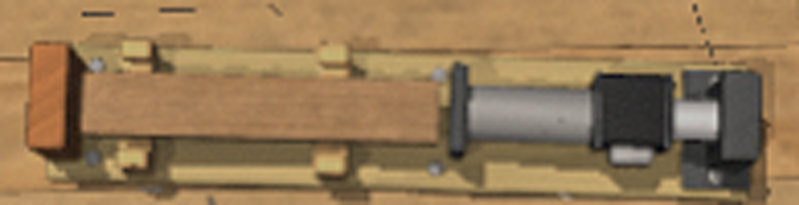

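View pics/s21a.png

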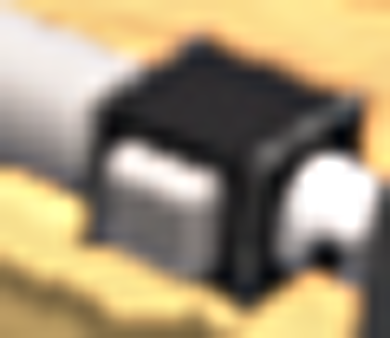

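The batten lies between the lips, clear of the stop plate. The button is out at the second hole, and the board, tin and jar are where they were. The gripper touches nothing, so I'm handing in.

```bash
python3 -c "
from bench import robot
print(robot.sign_off(), robot.observe()['clock'])"
```

```text
the job is handed in; nothing more can be done
the job is handed in; nothing more can be done
```

The stop is in one hole and the long batten lies flat on the two bearers between the end block and the stop. I handed the job in at about 19.4 s.

- **Stop:** I pinched the button in, slid the collar 35.1 mm by the arm's readout, and let go. The last pictures show the collar at the next hole and the button standing out as far as at the start. I judged the lock by eye and did not test it by pushing.
- **Batten:** Placing it brought contact at the height I predicted, and I eased off before letting go. The last top view shows it between the lips of both bearers. It had about 6.5 mm of gap at the stop before I let go.
- **Other items:** The jar and tin appear where they were. So does the visible part of the board; the arm hid its left end in the last top view. The gripper was clear of everything, with forces near zero.
- **One disagreement:** The reported tool height read roughly 30–40 mm lower than the fingertips in the pictures, reaching −34 mm at the bench without hard contact. I went by the pictures and the contact forces instead.

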